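# Seat a relay and inspect it under a loupe

## Robot

A 6-joint arm with a two-finger parallel gripper is mounted at the origin on a cart in front of the work surface, level with it; the furniture and walls round the work are solid. World frame = base frame: x ahead of the robot, y to its left, z up, the work surface at z = 0. Lengths are in m, angles in degrees, forces in N, time in s.
With the tool pointing down it reaches from about 0.375 to 0.9 m from the base axis. Payload 3.1 kg.
Tool frame: the origin (TCP) lies at the very end of the fingers, on their centre line; the grasp point (between the pads) lies 19 mm behind it; z points along the fingers, y is the line along which they close (so a half turn about z gives the same grasp; the last joint's range is limited). The gripper opens to 87 mm and grips with 3 to 60 N. Pads are 19 mm wide; open, the fingers measure 117 mm over their backs; the gripper's body (75 mm by 190 mm) begins 51 mm behind the grasp point.
Start: joints at [-79.269, 30.224, 82.088, -0, 67.689, -10.227], TCP at [0.224, -0.584, 0.223] pointing down, gripper open.
Joint ranges: [-176.69, 176.69], [-43.24, 126.21], [12.49, 139.97], [-82, 262], [0, 151.66], [-163.58, 163.58]. Speed limits (degrees/s): [159.86, 159.86, 180, 180, 180, 180].

## Interface

Orientations are given as a 3x3 rotation matrix whose columns are the frame's x, y, z axes.
In Python, from rig import bot gives the robot as it stands.
- The arm moves only by the tool move_arm, never from a script. Its argument "increments" is a list of rows, each an object with "xyz": the shift along the tool's x, y, z in mm, a list of three; "roll": the turn about the tool's z in rad; "grip": the opening in per cent of the stroke, from 0 (shut) to 100 (fully open). A call has 1 to 5 rows; each row shifts and turns the commanded pose from where the row before left it, along the tool's axes as they then stand; what a row does not reach is not made up. A row lasts 1/12 s, in which the tool goes at most 41.7 mm and 7.16 degrees, less where a joint would pass 70% of its speed; a pose out of reach is approached as far as the arm can. A call is refused whole if a number of a shift passes 41.7 or a number of a turn 0.125, either way. A call with a gripper value outside its range is refused whole. The fingers move at their own pace and stop on an object; the grip force is fixed at half the most. Time passes only in rows, so rows that do not move let the fingers close. It gives the time, the measured TCP pose, the force, the opening and the grip force at its end, in the units of the state.
- bot.read_state(): the state, without advancing time (a new reading comes with each control period).
- bot.capture(name): name is "scene" or "side" or "wrist"; returns (picture, depth): 384x512x3 uint8, red, green, blue; 384x512 float32, m along the optical axis (not along the pixel's ray), 0 where there is no reading.
- bot.camera_model(name): a dict with "intrinsics" (3x3 intrinsics, pixels), "rvec" (rotation vector, rad) and "tvec" (3), from world to camera coordinates, as OpenCV has them; the wrist camera has in their place "tool_from_camera" (4x4, takes a point from camera to tool coordinates, whose origin is the TCP and whose axes are the flange's). Camera axes: x right, y down, z forward; pixel columns grow to the right and rows downward; lengths in m; the calibration is good to about 2 mm. A picture is of the moment at which its call begins: read the wrist's pose just before it. camera_model takes no time and is no camera call.
- bot.hand_in(): hands the job in; it is judged then, once.
Trained networks look in the newest picture that a camera, given by its name, has taken for a name from the list of things; names that differ only in an ending like _2 or _b are one class to them, and where a whole thing is asked for, a point or a joint stands for the part that bears it (a point fixed in the world has none). Each returns a list of dicts, best first, with "conf" (0 to 1); they miss things now and then, are a little off and sometimes report something else, mostly with a low value. They report only what shows in the picture. A call takes as long as a camera call. They do not tell look-alikes from the thing itself.
- bot.spot_in(label, camera): "at" ([x, y, z] in m, in the coordinates of the camera as it stood for that picture, good to about 4 mm: the middle of the surface that is visible of it).
- bot.trace(label, camera): "mask" (384x512 bool, what is visible of it).
The state is a dict: "time_s": time; "joint_positions": joint angles; "qvel": joint speeds; "tau": joint torques, N m; "position": TCP position; "tcp_rot": TCP orientation; "force": force on the tool from outside, world axes, zero at the start; "moment": the same for the moment, N m; "opening": opening from 0.0 (shut) to 1.0 (fully open); "grasp_force": force on a finger pad.
Only numpy, scipy, OpenCV 4.12 (cv2) and the standard library are available. Lean on these libraries where they do the work, as an engineer would, in place of code of your own. Each camera call takes 0.05 s, during which the arm holds its last target. There are 200 camera calls.

## Task

Plug the relay that stands on the bench fully home into the socket of the small control board and let go of it. Then take the loupe by its handle and hold it level over the seated relay, touching nothing else, with its lens centred above the relay and at the focal height shown by the pointer on the gauge post. Finish while still holding it there in the gripper, and leave the pointer and the other things on the bench as they are.

Things in the scene. Friction and masses are not known exactly. Their poses are not given: they have to be found in the camera images.
- relay (a point): Loose plug-in relay, ~0.06 kg: grey case 34 (x) x 26 (y) x 40 mm high; below it a black plug 24 x 18 mm, 12 mm long (lowest 4 mm only 20 x 14). It starts upright on the bench, 52 mm high in all. Point: centre of the case, 20 mm above its underside; z up. Fits either way round. Grip across the 26 mm sides, fingertips above the case's underside, or they meet the socket.
- socket (a point): Centre of the socket's mouth, in the top of a black block 54 (x) x 46 (y) x 16 mm on the fixed control board, 22 mm above the bench. Hole 27 (x) x 21 (y) mm, 13 mm deep, 2 mm chamfer. x: the hole's long direction, pointing to the gauge post; z up. With the relay home its case stands on this face, case centre 20 mm above this point.
- board: Fixed control board, grey plate 144 (x) x 88 (y) x 6 mm; origin on the bench under the socket's centre, axes as the socket's. The plate runs from x = -36 to +108 mm; terminal strip 16 mm high at x = 46 mm; steel gauge post, 8 mm diameter, 190 mm high, at x = 88 mm.
- pointer (a point): Tip of the small flat pointer on the aluminium collar (18 mm diameter, 12 mm high) on the gauge post; it points at the socket and ends 68 mm from the socket's axis. Its height, 120 to 170 mm above the bench, differs from start to start and is the focal height for the middle of the lens thickness. The collar slides if pushed with about 6 N.
- lens (a point): Centre of the loupe's lens, at mid thickness, in a steel rim of 52 mm diameter, 12 mm high. The loupe is a loose hand lens 141 mm long, ~0.08 kg, lying flat on the bench at the start with this point 6 mm above the bench. z: optical axis, up when level; the handle lies along -x from here.
- handle (a point): Grip point of the loupe's straight black handle (80 mm long, 16 mm wide, 22 mm high, flat upright sides): 70 mm from the lens centre along the loupe's -x, half-way up (11 mm above the bench at the start, 5 mm above the lens centre). x runs along the handle to the lens; the 16 mm width is along y. The balance point is about 17 mm from here towards the lens.
- robot: Fixed red-framed pipetting robot with clear panels, left of the work, to be kept clear of: 594 (x) x 445 (y) mm, about 300 mm high; origin at the centre of its underside. The arm may start over it: rise straight up before crossing.
- bottle: Bystander: white bottle with a green cap, 54 mm diameter, 103 mm high, loose; origin at the centre of its underside.
- stick: Bystander: dark blue usb stick, 56 x 18 x 8 mm, loose, flat on the bench; origin at the centre of its underside.
- mouse: Bystander: black computer mouse, 104 x 60 x 36 mm, loose; origin at the centre of its underside.
Things that resemble listed ones, but are neither listed nor needed, are in the scene too. Several things look just like the part that bears relay: the one meant starts farthest to the robot's right.

How it is judged:
By the outcome, as a careful person would: the job done as asked, in the order asked, and still so for the second after the job is handed in, while the arm keeps its last pose, push and grip.
It also fails if it takes over 64 s, if anything falls off the work surface, if the arm or the gripper's body presses on something with over 40 N, if the wrist force passes 120 N, or if a joint passes its speed limit or range.

## Working session

There is one attempt and no reset: what is moved stays moved. The work goes in short steps, Python scripts to look and compute and a tool call to move; the robot and the scene stay as the last step left them, time stands still between calls to the robot, and variables do not carry over. Pictures are saved under pics/ and viewed, at most 10 in all, crops included, and the job is handed in when it is done.

Besides the shell and the picture viewer there is one more tool, called after "Call:" by a JSON object that holds its "fn" and its "kwargs". move_arm: Moves the arm, as the interface text tells. Its arguments: {"type":"object","properties":{"increments":{"type":"array"}},"required":["increments"]}

```bash
mkdir -p pics; cat > h.py <<'E'
import numpy as np, cv2
from rig import bot
def T(cam,st=None):
    m=bot.camera_model(cam)
    if cam=="wrist":
        st=st or bot.read_state()
        A=np.eye(4);A[:3,:3]=np.array(st["tcp_rot"]);A[:3,3]=st["position"]
        return A@np.array(m["tool_from_camera"]),np.array(m["intrinsics"])
    R=cv2.Rodrigues(np.array(m["rvec"],float))[0];t=np.array(m["tvec"]).ravel()
    A=np.eye(4);A[:3,:3]=R.T;A[:3,3]=-R.T@t
    return A,np.array(m["intrinsics"])
def cloud(depth,A,K):
    v,u=np.mgrid[:384,:512]
    P=np.stack([(u-K[0,2])/K[0,0]*depth,(v-K[1,2])/K[1,1]*depth,depth],-1)
    W=P@A[:3,:3].T+A[:3,3]; W[depth<=0]=np.nan
    return W
def pix(A,K,w):
    c=A[:3,:3].T@(np.array(w)-A[:3,3]); return (K@c/c[2])[:2].round(0)
def save(name,img): cv2.imwrite("pics/"+name,cv2.cvtColor(img,cv2.COLOR_RGB2BGR))
E
python3 - <<'E'
from h import *
ims=[]
for c in ["scene","side","wrist"]:
    A,K=T(c); im,d=bot.capture(c); np.savez(f"/tmp/{c}.npz",im=im,d=d,A=A,K=K); ims.append(im)
    print(c,A[:3,3].round(2),A[:3,2].round(2),K[0,0])
    for l in ["relay","socket","pointer","lens","handle","bottle","stick","mouse","robot","board"]:
        print(l,[(round(r["conf"],2),(A[:3,:3]@np.array(r["at"])+A[:3,3]).round(3).tolist(),pix(A,K,A[:3,:3]@np.array(r["at"])+A[:3,3]).tolist()) for r in bot.spot_in(l,c)])
save("scene.png",cv2.resize(ims[0],(800,600)));save("side.png",cv2.resize(ims[1],(800,600)))
s=bot.read_state();print(s)
E
```

```text
scene [-0.4  -0.58  0.75] [ 0.75  0.41 -0.52] 494.4449474500965
relay [(0.71, [0.469, -0.135, 0.036], [259.0, 236.0]), (0.67, [0.418, -0.066, 0.04], [225.0, 237.0]), (0.52, [0.718, -0.063, 0.038], [279.0, 184.0])]
socket [(0.76, [0.643, -0.206, 0.013], [314.0, 218.0])]
pointer [(0.58, [0.693, -0.207, 0.163], [327.0, 161.0])]
lens [(0.74, [0.433, -0.308, 0.012], [318.0, 277.0])]
handle [(0.97, [0.437, -0.306, 0.009], [318.0, 277.0])]
bottle [(0.9, [0.548, -0.375, 0.058], [366.0, 244.0])]
stick []
mouse [(0.94, [0.307, -0.215, 0.026], [256.0, 290.0])]
robot []
board [(0.91, [0.643, -0.207, 0.01], [314.0, 219.0])]
side [-0.02 -0.85  0.58] [ 0.52  0.73 -0.45] 371.02530411868696
relay [(0.48, [0.419, -0.069, 0.046], [214.0, 222.0])]
socket [(0.79, [0.683, -0.226, 0.007], [320.0, 231.0])]
pointer [(0.66, [0.556, -0.381, 0.103], [333.0, 242.0]), (0.28, [0.684, -0.229, 0.003], [321.0, 232.0])]
lens [(0.69, [0.449, -0.313, 0.005], [276.0, 277.0])]
handle [(0.62, [0.446, -0.315, 0.01], [276.0, 276.0]), (0.6, [0.686, -0.226, 0.007], [321.0, 231.0])]
bottle [(0.67, [0.559, -0.383, 0.102], [335.0
[... 395 characters left out ...]
0475274e-04,
        6.76897874e+01, -1.02295144e+01]), 'qvel': array([ 0.04197438,  0.14596943,  0.05323072, -0.07814411, -0.1064536 ,
       -0.09751281]), 'tau': array([ 5.36311491e-04, -4.39999223e+01, -1.76980501e+01,  6.36703474e-02,
        5.05156105e-02,  1.48776959e-06]), 'position': array([ 0.22360137, -0.58359663,  0.22253701]), 'tcp_rot': array([[ 9.33816423e-01,  3.57752552e-01,  5.95773593e-06],
       [ 3.57752551e-01, -9.33816422e-01,  4.49077534e-05],
       [ 2.16292950e-05, -3.98042024e-05, -9.99999999e-01]]), 'force': array([ 0.58978678, -0.20477068, -1.07097937]), 'moment': array([ 0.05159129, -0.04414345,  0.01277637]), 'grasp_force': 0.0, 'opening': 0.997921800415689}
```

View pics/scene.png

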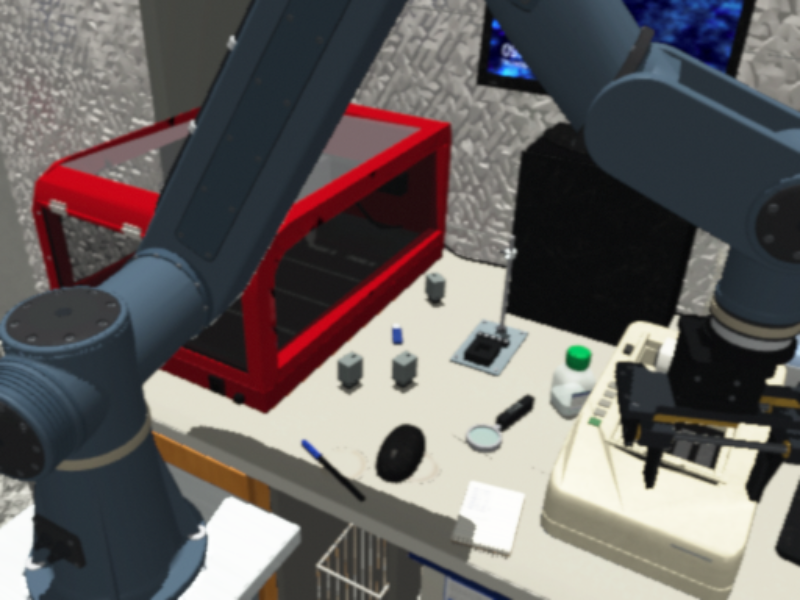

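View pics/side.png

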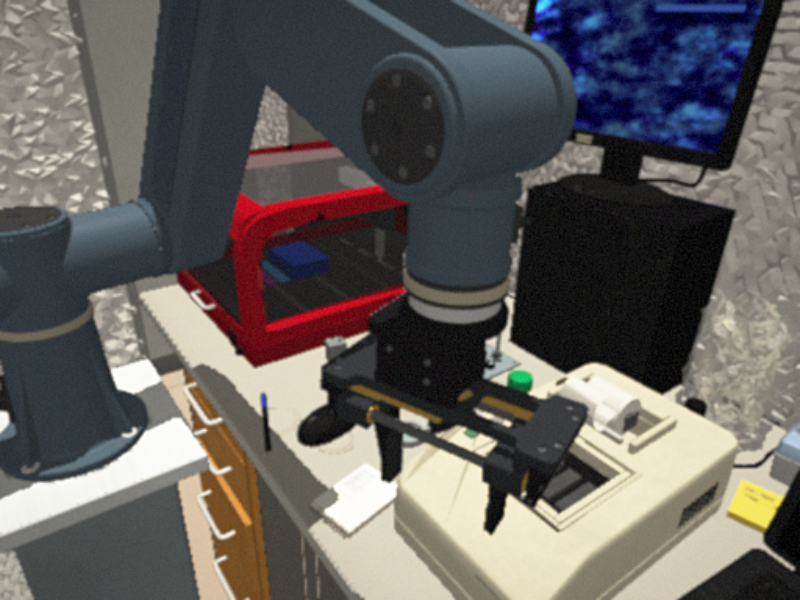

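The scene picture shows three grey relays at 512-px pixels (259,236), (225,237) and (279,184). In world coordinates they lie at y = -0.135, -0.066 and -0.063. The first, (259,236), is farthest to the robot's right, so it is the one meant. The board is at (314,218), the loupe at (318,277) and the bottle at (366,244). The arm hangs over a cream machine, so I'll rise straight up first.

Call:
{"fn": "move_arm", "kwargs": {"increments": [{"xyz": [0, 0, -40], "roll": 0, "grip": 100}, {"xyz": [0, 0, -40], "roll": 0, "grip": 100}, {"xyz": [0, 0, -40], "roll": 0, "grip": 100}, {"xyz": [0, 0, -40], "roll": 0, "grip": 100}, {"xyz": [0, 0, -40], "roll": 0, "grip": 100}]}}

```text
time_s: 2.07
position: [0.2236, -0.5831, 0.4246]
tcp_rot: [[0.934, 0.358, 0.0], [0.358, -0.934, -0.0], [0.0, 0.0, -1.0]]
force: [-0.6, -1.3, 0.0]
opening: 0.998
grasp_force: 0.0
```

Call:
{"fn": "move_arm", "kwargs": {"increments": [{"xyz": [34, -19, 0], "roll": 0, "grip": 100}, {"xyz": [34, -19, 0], "roll": 0, "grip": 100}, {"xyz": [34, -19, 0], "roll": 0, "grip": 100}, {"xyz": [34, -19, 0], "roll": 0, "grip": 100}, {"xyz": [34, -19, 0], "roll": 0, "grip": 100}]}}

```text
time_s: 2.48
position: [0.349, -0.4325, 0.4227]
tcp_rot: [[0.934, 0.357, 0.0], [0.357, -0.934, -0.0], [0.0, 0.0, -1.0]]
force: [0.0, -0.4, 0.1]
opening: 1.001
grasp_force: 0.0
```

Call:
{"fn": "move_arm", "kwargs": {"increments": [{"xyz": [34, -19, 0], "roll": 0, "grip": 100}, {"xyz": [34, -19, 0], "roll": 0, "grip": 100}, {"xyz": [34, -19, 0], "roll": 0, "grip": 100}, {"xyz": [34, -19, 0], "roll": 0, "grip": 100}, {"xyz": [34, -19, 0], "roll": 0, "grip": 100}]}}

```text
time_s: 2.9
position: [0.474, -0.2828, 0.4227]
tcp_rot: [[0.934, 0.358, 0.0], [0.358, -0.934, -0.0], [0.0, 0.0, -1.0]]
force: [0.0, -0.4, -0.1]
opening: 1.003
grasp_force: 0.0
```

Call:
{"fn": "move_arm", "kwargs": {"increments": [{"xyz": [34, -19, 0], "roll": 0, "grip": 100}, {"xyz": [34, -19, 0], "roll": 0, "grip": 100}, {"xyz": [34, -19, 0], "roll": 0, "grip": 100}, {"xyz": [0, 0, 0], "roll": 0, "grip": 100}, {"xyz": [0, 0, 0], "roll": 0, "grip": 100}]}}

```text
time_s: 3.32
position: [0.5488, -0.1929, 0.4223]
tcp_rot: [[0.932, 0.362, -0.001], [0.362, -0.932, -0.0], [-0.001, -0.0, -1.0]]
force: [0.5, -0.4, -0.4]
opening: 1.004
grasp_force: 0.0
```

```bash
cat > look.py <<'E'
import sys
from h import *
cams=sys.argv[2].split(","); n=sys.argv[1]
for c in cams:
    st=bot.read_state(); A,K=T(c,st); im,d=bot.capture(c); np.savez(f"/tmp/{n}_{c}.npz",im=im,d=d,A=A,K=K)
    W=cloud(d,A,K); M={}
    for l in sys.argv[3].split(","):
        for i,r in enumerate(bot.trace(l,c)):
            m=np.array(r["mask"]); M[f"{l}{i}"]=m
            w=W[m&(d>0)]; w=w[w[:,2]>np.nanpercentile(w[:,2],70)-0.004] if len(w) else w
            if len(w)==0: continue
            (cx,cy),(a,b),th=cv2.minAreaRect((w[:,:2]*1000).astype(np.float32))
            print(c,l,round(r["conf"],2),"npx",m.sum(),"zmax",np.percentile(w[:,2],95).round(4),"med",np.median(w,0).round(4),"rect mm",round(cx,1),round(cy,1),round(a,1),round(b,1),round(th,1))
    np.savez(f"/tmp/{n}_{c}_m.npz",**M)
    save(f"{n}_{c}.png",cv2.resize(im,(800,600)))
print(st["time_s"],st["position"],st["tcp_rot"].round(4).tolist())
E
python3 look.py a wrist,scene relay,socket,pointer,lens,handle,board,bottle,stick,mouse
```

```text
wrist relay 0.83 npx 472 zmax 0.0541 med [ 0.4299 -0.0603  0.0524] rect mm 429.5 -59.7 25.9 34.4 78.9
wrist relay 0.62 npx 396 zmax 0.0541 med [ 0.4764 -0.131   0.0525] rect mm 475.5 -130.9 25.4 34.3 78.9
wrist relay 0.39 npx 53 zmax 0.0496 med [ 0.711  -0.0643  0.0386] rect mm 712.5 -65.1 1.7 10.3 42.4
wrist socket 0.63 npx 5188 zmax 0.1652 med [ 0.6432 -0.2055  0.0164] rect mm 642.0 -207.4 142.2 86.6 1.6
wrist pointer 0.5 npx 246 zmax 0.1662 med [ 0.6913 -0.2026  0.1645] rect mm 692.0 -202.6 25.1 19.6 51.1
wrist lens 0.56 npx 1091 zmax 0.0243 med [ 0.4926 -0.3123  0.0223] rect mm 490.4 -312.9 15.6 79.4 75.1
wrist board 0.65 npx 5205 zmax 0.165 med [ 0.6442 -0.2054  0.0154] rect mm 642.0 -207.5 142.3 86.1 2.0
wrist bottle 0.81 npx 1440 zmax 0.1049 med [ 0.5638 -0.3727  0.1034] rect mm 563.0 -373.7 34.8 34.7 46.5
wrist stick 0.78 npx 415 zmax 0.01 med [ 0.5876 -0.0559  0.0083] rect mm 589.1 -54.4 55.7 18.1 32.8
wrist mouse 0.85 npx 1300 zmax 0.0363 med [ 0.3355 -0.2075  0.0323] rect mm 437.8 -191.1 280.5 46.3 9.4
scene relay 0.64 npx 312 zmax 0.0548 med [ 0.4715 -0.131   0.0518] rect
[... 586 characters left out ...]
d [ 0.4721 -0.3115  0.0202] rect mm 461.1 -297.9 49.2 140.2 83.9
scene board 0.6 npx 1271 zmax 0.1668 med [ 0.6464 -0.206   0.0234] rect mm 771.5 -177.8 401.6 64.4 11.7
scene board 0.17 npx 883 zmax 0.036 med [ 0.3247 -0.21    0.0316] rect mm 328.3 -207.1 79.8 48.4 6.7
scene bottle 0.94 npx 957 zmax 0.1048 med [ 0.5516 -0.3762  0.0914] rect mm 558.0 -374.3 41.6 43.4 33.4
scene stick 0.42 npx 77 zmax 0.0105 med [ 0.5842 -0.0563  0.0081] rect mm 587.9 -53.7 57.9 16.5 28.9
scene mouse 0.64 npx 943 zmax 0.036 med [ 0.324  -0.2102  0.0315] rect mm 328.5 -207.3 80.1 51.0 15.1
3.8167 [ 0.54762122 -0.19557533  0.42263025] [[0.9343, 0.3564, 0.0001], [0.3564, -0.9343, -0.0001], [0.0001, 0.0001, -1.0]]
```

View pics/a_wrist.png

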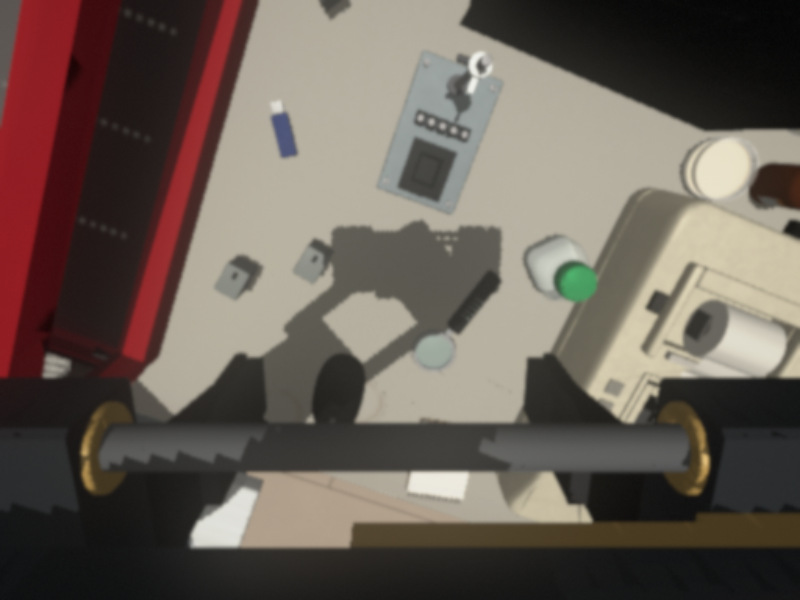

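The wrist picture shows the board with its socket at (427,168), the pointer and collar at (478,65), the loupe at (435,350) with its handle at (475,300), and the bottle at (575,280). Two relays are in view: (313,262) on the right and (238,277) on the left. I'll refine from the saved depth and check the relay in a crop.

```bash
cat > ref.py <<'E'
import sys
from h import *
for f in sys.argv[1:]:
    D=np.load(f"/tmp/{f}.npz"); W=cloud(D["d"],D["A"],D["K"])
    def sel(c,r,z0,z1):
        with np.errstate(invalid='ignore'):
            return W[(np.hypot(W[...,0]-c[0],W[...,1]-c[1])<r)&(W[...,2]>z0)&(W[...,2]<z1)]
    def rect(n,p):
        if len(p)<5: print(f,n,"few");return
        q=(p[:,:2]*1000).astype(np.float32); (cx,cy),(a,b),t=cv2.minAreaRect(q)
        print(f,n,len(p),"c",round(cx,1),round(cy,1),"sz",round(a,1),round(b,1),"ang",round(t,1),"z",np.median(p[:,2]).round(4),"mean",q.mean(0).round(1))
    rect("relay",sel((.4755,-.1305),.03,.047,.058))
    rect("block",sel((.606,-.208),.040,.018,.027))
    rect("plate",sel((.642,-.207),.095,.003,.01))
    rect("collar",sel((.692,-.203),.03,.11,.178))
    p=sel((.692,-.203),.04,.11,.178); 
    for x in sorted(p.tolist())[:8]: print("   tip",np.round(x,4))
    rect("posttop",sel((.692,-.203),.03,.183,.2))
    rect("handle",sel((.490,-.313),.05,.017,.03))
    rect("rim",sel((.418,-.2936),.031,.008,.016))
E
python3 ref.py a_wrist a_scene
python3 - <<'E'
from h import *
D=np.load("/tmp/a_wrist.npz"); im=D["im"]
save("crop1.png",cv2.resize(im[140:220,110:240],(780,480),interpolation=cv2.INTER_CUBIC))
E
```

```text
a_wrist relay 335 c 475.6 -130.8 sz 25.8 34.4 ang 78.3 z 0.0525 mean [ 476.4 -130.9]
a_wrist block 765 c 605.9 -208.5 sz 53.9 46.1 ang 1.5 z 0.0226 mean [ 606.3 -208.3]
a_wrist plate 3586 c 643.9 -209.4 sz 176.7 177.5 ang 83.2 z 0.0067 mean [ 648.9 -205.8]
a_wrist collar 261 c 690.8 -204.8 sz 29.1 23.6 ang 43.8 z 0.1638 mean [ 689.5 -202.9]
   tip [ 0.6737 -0.2074  0.16  ]
   tip [ 0.6738 -0.2048  0.1606]
   tip [ 0.6743 -0.2086  0.1588]
   tip [ 0.6743 -0.2059  0.1598]
   tip [ 0.6748 -0.2071  0.159 ]
   tip [ 0.6749 -0.2044  0.1598]
   tip [ 0.6751 -0.208   0.1603]
   tip [ 0.6753 -0.2055  0.1596]
a_wrist posttop 54 c 693.2 -206.1 sz 7.5 7.1 ang 65.4 z 0.1903 mean [ 693.  -205.6]
a_wrist handle 418 c 490.2 -313.5 sz 17.0 79.4 ang 75.1 z 0.0223 mean [ 491.5 -312.8]
a_wrist rim 457 c 418.3 -294.3 sz 50.4 49.8 ang 26.3 z 0.0098 mean [ 419.2 -294.2]
a_scene relay 106 c 475.8 -129.1 sz 26.4 35.4 ang 76.4 z 0.0523 mean [ 473.9 -130.4]
a_scene block 205 c 605.4 -207.2 sz 57.8 48.5 ang 2.4 z 0.0223 mean [ 604.2 -208.1]
a_scene plate 715 c 641.2 -204.7 sz 176.1 171.9 ang 42.6 z 0.0064 mean [ 637.6 -210.6]
a_scene collar 105 c 691.1 -204.0 sz 23.5 25.4 ang 44.9 z 0.1581 mean [ 691.1 -204.5]
   tip [ 0.6741 -0.203   0.1589]
   tip [ 0.6757 -0.2051  0.1589]
   tip [ 0.6792 -0.2066  0.1577]
   tip [ 0.6796 -0.2034  0.1595]
   tip [ 0.6822 -0.2052  0.1588]
   tip [ 0.6828 -0.2094  0.1684]
   tip [ 0.6836 -0.2068  0.1644]
   tip [ 0.6842 -0.2072  0.1585]
a_scene posttop 11 c 692.3 -205.2 sz 5.6 5.9 ang 84.1 z 0.186 mean [ 692.7 -205.5]
a_scene handle 174 c 488.3 -312.6 sz 18.1 81.3 ang 75.8 z 0.022 mean [ 486.2 -312.6]
a_scene rim 213 c 417.4 -293.2 sz 52.6 50.5 ang 33.3 z 0.0102 mean [ 416.7 -293.5]
```

View pics/crop1.png

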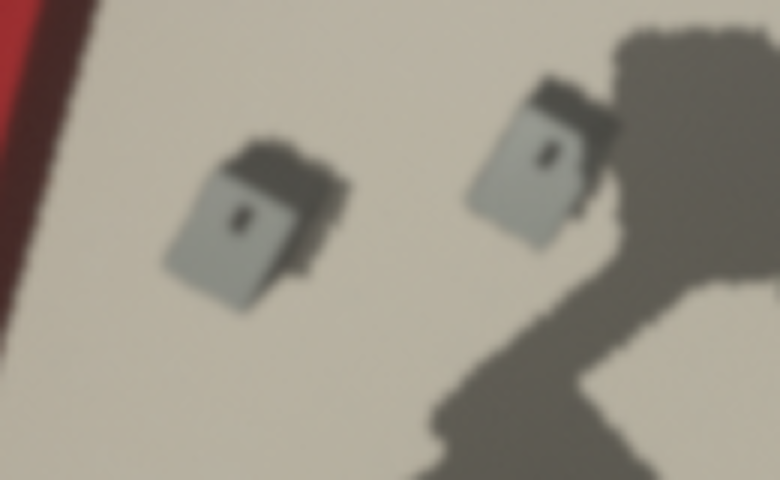

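The crop shows both relays on open bench. The right one, at crop (540,165), is the target and is clear of its neighbour. Next I'll check how close the red robot's wall is before I go down there.

```bash
python3 - <<'E'
from h import *
for f in ["a_wrist","a_scene"]:
    D=np.load(f"/tmp/{f}.npz"); W=cloud(D["d"],D["A"],D["K"]); im=D["im"].astype(int)
    red=(im[...,0]>110)&(im[...,1]<60)&(im[...,2]<70)&(W[...,2]<.34)
    for x in np.arange(.3,.85,.1):
        s=red&(abs(W[...,0]-x)<.02); 
        if s.sum()>5: print(f,round(x,2),np.percentile(W[s][:,1],2).round(3),W[s][:,2].min().round(3),W[s][:,2].max().round(3))
print(bot.read_state()["joint_positions"].round(1))
E
```

```text
a_wrist 0.4 -0.003 0.062 0.295
a_wrist 0.5 -0.002 0.061 0.298
a_wrist 0.6 -0.001 0.061 0.301
a_scene 0.3 0.008 0.045 0.29
a_scene 0.4 -0.0 0.069 0.299
a_scene 0.5 0.0 0.068 0.301
a_scene 0.6 -0.001 0.069 0.3
a_scene 0.7 -0.001 0.069 0.298
a_scene 0.8 -0.0 0.071 0.299
[-30.6  17.5  71.4   0.   91.1  38.5]
```

Call:
{"fn": "move_arm", "kwargs": {"increments": [{"xyz": [-14.7, -28.8, 11], "roll": 0, "grip": 100}, {"xyz": [-14.7, -28.8, 11], "roll": 0, "grip": 100}, {"xyz": [-14.7, -28.8, 11], "roll": 0, "grip": 100}, {"xyz": [0, 0, 11], "roll": -0.1226, "grip": 100}, {"xyz": [0, 0, 11], "roll": -0.1226, "grip": 100}]}}

```text
time_s: 4.73
position: [0.4745, -0.1285, 0.3676]
tcp_rot: [[0.815, 0.579, 0.001], [0.579, -0.815, -0.0], [0.0, 0.0, -1.0]]
force: [1.6, 0.1, -0.3]
opening: 1.001
grasp_force: 0.0
```

Call:
{"fn": "move_arm", "kwargs": {"increments": [{"xyz": [0, 0, 11], "roll": -0.1226, "grip": 100}, {"xyz": [0, 0, 11], "roll": -0.1226, "grip": 100}, {"xyz": [0, 0, 11], "roll": -0.1226, "grip": 100}, {"xyz": [0, 0, 11], "roll": -0.1226, "grip": 100}, {"xyz": [0, 0, 11], "roll": -0.1226, "grip": 100}]}}

```text
time_s: 5.15
position: [0.476, -0.1299, 0.3122]
tcp_rot: [[0.334, 0.943, 0.0], [0.943, -0.334, -0.0], [-0.0, 0.001, -1.0]]
force: [0.1, 0.7, -0.4]
opening: 0.996
grasp_force: 0.0
```

Call:
{"fn": "move_arm", "kwargs": {"increments": [{"xyz": [0, 0, 11], "roll": -0.1226, "grip": 100}, {"xyz": [0, 0, 11], "roll": -0.1226, "grip": 100}, {"xyz": [0, 0, 11], "roll": -0.1226, "grip": 100}, {"xyz": [0, 0, 11], "roll": -0.1226, "grip": 100}, {"xyz": [0, 0, 11], "roll": -0.1226, "grip": 100}]}}

```text
time_s: 5.57
position: [0.4761, -0.13, 0.2572]
tcp_rot: [[-0.269, 0.963, 0.0], [0.963, 0.269, -0.0], [-0.0, 0.0, -1.0]]
force: [0.8, 0.1, -0.2]
opening: 0.998
grasp_force: 0.0
```

Call:
{"fn": "move_arm", "kwargs": {"increments": [{"xyz": [0, 0, 11], "roll": -0.1226, "grip": 100}, {"xyz": [0, 0, 11], "roll": -0.1226, "grip": 100}, {"xyz": [0, 0, 11], "roll": -0.1226, "grip": 100}, {"xyz": [0, 0, 11], "roll": -0.1226, "grip": 100}, {"xyz": [0, 0, 11], "roll": -0.1226, "grip": 100}]}}

```text
time_s: 5.98
position: [0.4762, -0.13, 0.2022]
tcp_rot: [[-0.774, 0.633, 0.001], [0.633, 0.774, -0.0], [-0.001, 0.0, -1.0]]
force: [1.1, 0.0, -0.1]
opening: 1.004
grasp_force: 0.0
```

Call:
{"fn": "move_arm", "kwargs": {"increments": [{"xyz": [0, 0, 11], "roll": -0.1226, "grip": 100}, {"xyz": [0, 0, 11], "roll": -0.1226, "grip": 100}, {"xyz": [0, 0, 11], "roll": -0.1226, "grip": 100}, {"xyz": [0, 0, 11], "roll": -0.1226, "grip": 100}, {"xyz": [0, 0, 0], "roll": 0, "grip": 100}]}}

```text
time_s: 6.4
position: [0.4749, -0.1294, 0.157]
tcp_rot: [[-0.98, 0.198, -0.003], [0.198, 0.98, 0.002], [0.003, 0.001, -1.0]]
force: [-0.7, -0.1, 0.1]
opening: 0.999
grasp_force: 0.0
```

```bash
python3 look.py b wrist relay; python3 ref.py b_wrist
```

```text
wrist relay 0.92 npx 1809 zmax 0.0538 med [ 0.4271 -0.0598  0.0526] rect mm 427.8 -59.5 26.4 33.9 80.6
wrist relay 0.83 npx 1512 zmax 0.0539 med [ 0.4735 -0.1305  0.0527] rect mm 474.1 -130.4 26.0 33.6 78.0
6.4 [ 0.47493788 -0.12943564  0.15696662] [[-0.9802, 0.1978, -0.0032], [0.1978, 0.9803, 0.0017], [0.0035, 0.001, -1.0]]
b_wrist relay 1276 c 474.0 -130.5 sz 26.0 33.8 ang 78.8 z 0.0526 mean [ 473.5 -130.4]
b_wrist block 1207 c 615.1 -207.9 sz 59.8 46.9 ang 1.1 z 0.0226 mean [ 613.2 -208.9]
b_wrist plate 1567 c 616.8 -207.6 sz 96.6 87.7 ang 1.8 z 0.0069 mean [ 623.8 -206.4]
b_wrist collar few
b_wrist posttop few
b_wrist handle 982 c 475.4 -309.0 sz 16.1 52.6 ang 75.3 z 0.0224 mean [ 474.1 -307.5]
b_wrist rim 2100 c 416.2 -293.3 sz 51.7 50.4 ang 28.6 z 0.0096 mean [ 416.7 -294. ]
```

Call:
{"fn": "move_arm", "kwargs": {"increments": [{"xyz": [1, 0, 28], "roll": 0, "grip": 100}, {"xyz": [0, 0, 28], "roll": 0, "grip": 100}, {"xyz": [0, 0, 28], "roll": 0, "grip": 100}, {"xyz": [0, 0, 28], "roll": 0, "grip": 100}, {"xyz": [0, 0, 28], "roll": 0, "grip": 100}]}}

```text
time_s: 6.92
position: [0.4763, -0.1304, 0.0184]
tcp_rot: [[-0.979, 0.203, 0.003], [0.203, 0.979, -0.002], [-0.003, -0.001, -1.0]]
force: [-0.2, -1.2, 0.4]
opening: 0.999
grasp_force: 0.0
```

Call:
{"fn": "move_arm", "kwargs": {"increments": [{"xyz": [0, 0, 0], "roll": 0, "grip": 100}, {"xyz": [0, 0, 0], "roll": 0, "grip": 0}, {"xyz": [0, 0, 0], "roll": 0, "grip": 0}, {"xyz": [0, 0, 0], "roll": 0, "grip": 0}, {"xyz": [0, 0, 0], "roll": 0, "grip": 0}]}}

```text
time_s: 7.33
position: [0.4762, -0.1304, 0.0204]
tcp_rot: [[-0.98, 0.2, 0.004], [0.2, 0.98, -0.002], [-0.004, -0.001, -1.0]]
force: [0.0, 0.4, 0.1]
opening: 0.781
grasp_force: 0.0
```

Call:
{"fn": "move_arm", "kwargs": {"increments": [{"xyz": [0, 0, 0], "roll": 0, "grip": 0}, {"xyz": [0, 0, 0], "roll": 0, "grip": 0}, {"xyz": [0, 0, 0], "roll": 0, "grip": 0}, {"xyz": [0, 0, 0], "roll": 0, "grip": 0}, {"xyz": [0, 0, 0], "roll": 0, "grip": 0}]}}

```text
time_s: 7.75
position: [0.4749, -0.1298, 0.0187]
tcp_rot: [[-0.98, 0.2, 0.0], [0.2, 0.98, -0.0], [-0.0, -0.0, -1.0]]
force: [0.0, 0.1, 0.4]
opening: 0.399
grasp_force: 0.0
```

Call:
{"fn": "move_arm", "kwargs": {"increments": [{"xyz": [0, 0, 0], "roll": 0, "grip": 0}, {"xyz": [0, 0, 0], "roll": 0, "grip": 0}, {"xyz": [0, 0, 0], "roll": 0, "grip": 0}, {"xyz": [0, 0, 0], "roll": 0, "grip": 0}, {"xyz": [0, 0, -5], "roll": 0, "grip": 0}]}}

```text
time_s: 8.17
position: [0.4744, -0.1295, 0.023]
tcp_rot: [[-0.98, 0.2, -0.002], [0.2, 0.98, 0.001], [0.002, 0.001, -1.0]]
force: [0.7, -0.3, -0.6]
opening: 0.296
grasp_force: 30.0
```

Call:
{"fn": "move_arm", "kwargs": {"increments": [{"xyz": [0, 0, -20], "roll": 0, "grip": 0}, {"xyz": [0, 0, -25], "roll": 0, "grip": 0}, {"xyz": [0, 0, -25], "roll": 0, "grip": 0}, {"xyz": [0, 0, -15], "roll": 0, "grip": 0}, {"xyz": [0, 0, 0], "roll": 0, "grip": 0}]}}

```text
time_s: 8.58
position: [0.4768, -0.1307, 0.1116]
tcp_rot: [[-0.98, 0.2, 0.006], [0.2, 0.98, -0.003], [-0.006, -0.002, -1.0]]
force: [-0.7, -0.8, -1.0]
opening: 0.294
grasp_force: 30.0
```

Gripped. Next I'll carry it over the socket, align it and look.

Call:
{"fn": "move_arm", "kwargs": {"increments": [{"xyz": [-28.7, -10, 0], "roll": 0, "grip": 0}, {"xyz": [-28.7, -10, 0], "roll": 0, "grip": 0}, {"xyz": [-28.7, -10, 0], "roll": 0, "grip": 0}, {"xyz": [-28.7, -10, 0], "roll": 0, "grip": 0}, {"xyz": [-28.7, -10, 0], "roll": 0, "grip": 0}]}}

```text
time_s: 9.0
position: [0.6059, -0.2077, 0.1074]
tcp_rot: [[-0.98, 0.2, -0.002], [0.2, 0.98, 0.001], [0.002, 0.001, -1.0]]
force: [0.9, -0.3, -1.0]
opening: 0.295
grasp_force: 30.0
```

Call:
{"fn": "move_arm", "kwargs": {"increments": [{"xyz": [0, 0, 0], "roll": -0.1135, "grip": 0}, {"xyz": [0, 0, 0], "roll": -0.1135, "grip": 0}, {"xyz": [0, 0, 0], "roll": 0, "grip": 0}, {"xyz": [0, 0, 0], "roll": 0, "grip": 0}, {"xyz": [0, 0, 0], "roll": 0, "grip": 0}]}}

```text
time_s: 9.42
position: [0.6048, -0.207, 0.1078]
tcp_rot: [[-1.0, -0.023, -0.001], [-0.023, 1.0, 0.001], [0.001, 0.001, -1.0]]
force: [0.5, 1.1, -0.8]
opening: 0.295
grasp_force: 30.0
```

```bash
python3 look.py c wrist,scene,side relay
python3 - <<'E'
from h import *
for f in ["c_wrist","c_scene","c_side"]:
    D=np.load(f"/tmp/{f}.npz"); W=cloud(D["d"],D["A"],D["K"])
    with np.errstate(invalid='ignore'):
        s=lambda z0,z1,r: W[(np.hypot(W[...,0]-.6055,W[...,1]+.208)<r)&(W[...,2]>z0)&(W[...,2]<z1)]
    for n,p in [("block",s(.018,.027,.042)),("case",s(.102,.152,.035))]:
        if len(p)<8: print(f,n,len(p)); continue
        (cx,cy),(a,b),t=cv2.minAreaRect((p[:,:2]*1000).astype(np.float32)); print(f,n,len(p),round(cx,1),round(cy,1),round(a,1),round(b,1),round(t,1),"min",p.min(0).round(4),"max",p.max(0).round(4))
a=[cv2.resize(cv2.imread(f"pics/c_{c}.png"),(400,300)) for c in ["wrist","scene","side"]]
S=np.load("/tmp/c_side.npz")["im"][140:280,250:390][...,::-1];S=cv2.resize(S,(400,300))
cv2.imwrite("pics/c_all.png",np.vstack([np.hstack(a[:2]),np.hstack([a[2],S])]))
E
```

```text
wrist relay 0.57 npx 3935 zmax 0.1429 med [ 0.595  -0.2089  0.1418] rect mm 597.1 -208.9 49.6 25.8 2.5
scene relay 0.69 npx 319 zmax 0.0548 med [ 0.4252 -0.0608  0.0518] rect mm 428.3 -58.8 29.3 35.8 80.4
scene relay 0.62 npx 234 zmax 0.0551 med [ 0.7249 -0.0579  0.0519] rect mm 727.9 -55.9 37.4 28.2 53.2
scene relay 0.37 npx 58 zmax 0.0116 med [ 0.5792 -0.0586  0.0084] rect mm 581.7 -56.2 43.5 15.1 38.8
side relay 0.73 npx 211 zmax 0.053 med [ 0.4254 -0.0652  0.0507] rect mm 426.5 -59.8 25.1 33.7 78.5
side relay 0.7 npx 330 zmax 0.1161 med [ 0.5574 -0.378   0.102 ] rect mm 531.3 -400.3 111.2 34.3 40.9
side relay 0.43 npx 172 zmax 0.1424 med [ 0.5898 -0.2099  0.1403] rect mm 597.7 -208.6 27.2 25.6 8.5
9.6167 [ 0.60532643 -0.20724076  0.10855054] [[-0.9997, -0.025, -0.0001], [-0.025, 0.9997, 0.0001], [0.0001, 0.0001, -1.0]]
c_wrist block 2340 604.4 -208.3 53.3 46.1 1.5 min [ 0.5774 -0.2319  0.018 ] max [ 0.6316 -0.1845  0.0252]
c_wrist case 5791 604.5 -208.6 35.0 50.1 1.3 min [ 0.5867 -0.2339  0.1032] max [ 0.6222 -0.1838  0.152 ]
c_scene block 203 610.6 -206.1 70.2 47.9 2.2 min [ 0.5747 -0.2312  0.018 ] max [ 0.6462 -0.1824  0.0262]
c_scene case 354 602.8 -208.0 49.1 39.4 81.0 min [ 0.5839 -0.2334  0.1027] max [ 0.6224 -0.1824  0.1519]
c_side block 166 604.7 -207.6 56.7 47.8 0.8 min [ 0.5764 -0.2318  0.018 ] max [ 0.6329 -0.1833  0.0234]
c_side case 298 601.7 -209.6 32.2 49.9 1.2 min [ 0.5854 -0.2345  0.1024] max [ 0.6181 -0.1848  0.1518]
```

View pics/c_all.png

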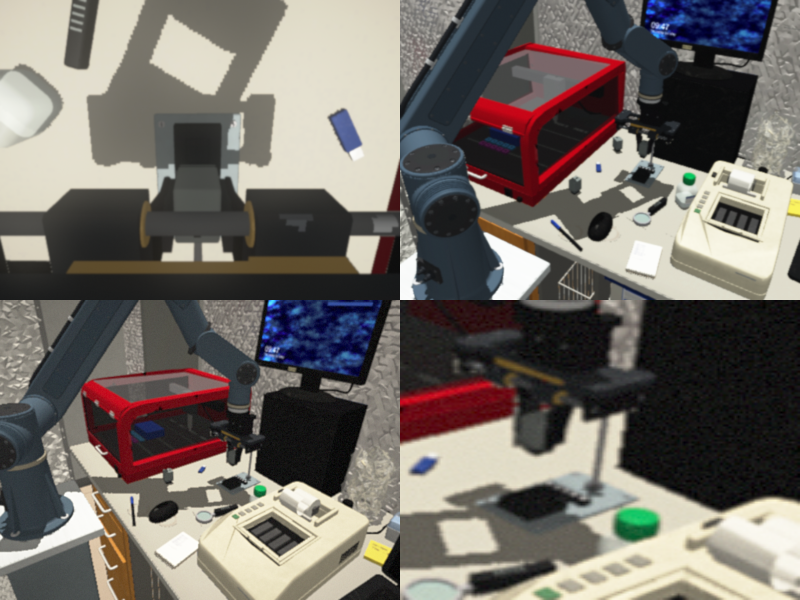

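The views show the relay held squarely over the socket; the block and the case centres agree within about 0.5 mm. I'll insert it slowly.

Call:
{"fn": "move_arm", "kwargs": {"increments": [{"xyz": [0, -0.5, 15], "roll": 0, "grip": 0}, {"xyz": [0, 0, 20], "roll": 0, "grip": 0}, {"xyz": [0, 0, 18], "roll": 0, "grip": 0}, {"xyz": [0, 0, 7], "roll": 0, "grip": 0}, {"xyz": [0, 0, 3], "roll": 0, "grip": 0}]}}

```text
time_s: 10.13
position: [0.6046, -0.2074, 0.0441]
tcp_rot: [[-1.0, -0.026, -0.003], [-0.026, 1.0, 0.001], [0.003, 0.002, -1.0]]
force: [0.1, -0.7, -0.5]
opening: 0.299
grasp_force: 30.0
```

Call:
{"fn": "move_arm", "kwargs": {"increments": [{"xyz": [0, 0, 1.5], "roll": 0, "grip": 0}, {"xyz": [0, 0, 1.5], "roll": 0, "grip": 0}, {"xyz": [0, 0, 1.5], "roll": 0, "grip": 0}, {"xyz": [0, 0, 1], "roll": 0, "grip": 0}, {"xyz": [0, 0, 0], "roll": 0, "grip": 0}]}}

```text
time_s: 10.55
position: [0.6058, -0.2081, 0.0406]
tcp_rot: [[-1.0, -0.026, 0.001], [-0.026, 1.0, -0.0], [-0.001, -0.0, -1.0]]
force: [-0.0, 0.2, -0.1]
opening: 0.299
grasp_force: 30.0
```

Call:
{"fn": "move_arm", "kwargs": {"increments": [{"xyz": [0, 0, 1], "roll": 0, "grip": 0}, {"xyz": [0, 0, 1], "roll": 0, "grip": 0}, {"xyz": [0, 0, 1], "roll": 0, "grip": 0}, {"xyz": [0, 0, 0], "roll": 0, "grip": 0}, {"xyz": [0, 0, 0], "roll": 0, "grip": 0}]}}

```text
time_s: 10.97
position: [0.6055, -0.2079, 0.0369]
tcp_rot: [[-1.0, -0.026, -0.0], [-0.026, 1.0, 0.0], [0.0, 0.0, -1.0]]
force: [-0.7, -0.3, -0.3]
opening: 0.298
grasp_force: 30.0
```

Call:
{"fn": "move_arm", "kwargs": {"increments": [{"xyz": [0, 0, 1.5], "roll": 0, "grip": 0}, {"xyz": [0, 0, 1.5], "roll": 0, "grip": 0}, {"xyz": [0, 0, 1.5], "roll": 0, "grip": 0}, {"xyz": [0, 0, 1.5], "roll": 0, "grip": 0}, {"xyz": [0, 0, 0], "roll": 0, "grip": 0}]}}

```text
time_s: 11.38
position: [0.6053, -0.2078, 0.0306]
tcp_rot: [[-1.0, -0.026, -0.001], [-0.026, 1.0, 0.0], [0.001, 0.0, -1.0]]
force: [0.3, -0.0, -1.3]
opening: 0.292
grasp_force: 30.0
```

Call:
{"fn": "move_arm", "kwargs": {"increments": [{"xyz": [0, 0, 0.5], "roll": 0, "grip": 0}, {"xyz": [0, 0, 0.5], "roll": 0, "grip": 0}, {"xyz": [0, 0, 0.5], "roll": 0, "grip": 0}, {"xyz": [0, 0, 0], "roll": 0, "grip": 0}, {"xyz": [0, 0, 0], "roll": 0, "grip": 0}]}}

```text
time_s: 11.8
position: [0.6056, -0.2079, 0.0296]
tcp_rot: [[-1.0, -0.026, 0.0], [-0.026, 1.0, -0.0], [-0.0, -0.0, -1.0]]
force: [0.4, -0.0, -0.3]
opening: 0.301
grasp_force: 30.0
```

Call:
{"fn": "move_arm", "kwargs": {"increments": [{"xyz": [0, 0, 0.6], "roll": 0, "grip": 0}, {"xyz": [0, 0, 0.6], "roll": 0, "grip": 0}, {"xyz": [0, 0, 0.6], "roll": 0, "grip": 0}, {"xyz": [0, 0, 0], "roll": 0, "grip": 0}, {"xyz": [0, 0, 0], "roll": 0, "grip": 0}]}}

```text
time_s: 12.22
position: [0.6057, -0.208, 0.0286]
tcp_rot: [[-1.0, -0.026, 0.0], [-0.026, 1.0, -0.0], [-0.0, -0.0, -1.0]]
force: [-0.6, 1.6, 6.3]
opening: 0.299
grasp_force: 30.0
```

Call:
{"fn": "move_arm", "kwargs": {"increments": [{"xyz": [0, 0, 0.6], "roll": 0, "grip": 0}, {"xyz": [0, 0, 0.6], "roll": 0, "grip": 0}, {"xyz": [0, 0, 0], "roll": 0, "grip": 0}]}}

```text
time_s: 12.47
position: [0.6057, -0.2079, 0.0285]
tcp_rot: [[-1.0, -0.026, 0.0], [-0.026, 1.0, -0.0], [-0.0, -0.0, -1.0]]
force: [-2.9, 1.4, 12.0]
opening: 0.293
grasp_force: 30.0
```

```bash
python3 look.py d wrist,scene relay
python3 - <<'E'
from h import *
for f in ["d_wrist","d_scene"]:
    D=np.load(f"/tmp/{f}.npz"); W=cloud(D["d"],D["A"],D["K"])
    with np.errstate(invalid='ignore'):
        p=W[(abs(W[...,0]-.6055)<.016)&(abs(W[...,1]+.208)<.011)&(W[...,2]>.05)&(W[...,2]<.075)]
    print(f,len(p),np.percentile(p[:,2],[10,50,90]).round(4) if len(p) else 0)
print(bot.read_state()["force"])
E
```

```text
wrist relay 0.87 npx 3861 zmax 0.0636 med [ 0.5957 -0.2097  0.0626] rect mm 605.1 -209.7 34.9 26.1 0.9
scene relay 0.72 npx 335 zmax 0.0546 med [ 0.4254 -0.0612  0.0519] rect mm 427.5 -58.5 29.1 37.3 81.2
scene relay 0.61 npx 197 zmax 0.0644 med [ 0.5991 -0.2081  0.0622] rect mm 604.2 -209.0 38.3 26.0 0.5
scene relay 0.51 npx 8 zmax 0.0549 med [ 0.7246 -0.042   0.0544] rect mm 726.5 -44.0 12.1 6.4 54.8
12.5667 [ 0.60563311 -0.20790103  0.02846767] [[-0.9997, -0.026, 0.0004], [-0.026, 0.9997, -0.0004], [-0.0004, -0.0004, -1.0]]
d_wrist 1717 [0.062  0.0627 0.0634]
d_scene 72 [0.0551 0.062  0.0643]
[-3.63504456  1.24481884 11.35390131]
```

The relay is home: its top is at 0.062 and it pushes back at 12 N with no further travel. I'll release it and rise, then check the clearance around the loupe handle.

Call:
{"fn": "move_arm", "kwargs": {"increments": [{"xyz": [0, 0, -0.8], "roll": 0, "grip": 30}, {"xyz": [0, 0, 0], "roll": 0, "grip": 60}, {"xyz": [0, 0, 0], "roll": 0, "grip": 60}, {"xyz": [0, 0, 0], "roll": 0, "grip": 60}, {"xyz": [0, 0, 0], "roll": 0, "grip": 60}]}}

```text
time_s: 13.08
position: [0.6054, -0.2079, 0.0269]
tcp_rot: [[-1.0, -0.026, -0.0], [-0.026, 1.0, 0.0], [0.0, 0.0, -1.0]]
force: [0.4, -0.3, -0.3]
opening: 0.515
grasp_force: 0.0
```

```bash
python3 - <<'E'
from h import *
for f in ["a_wrist","a_scene","c_wrist","d_scene"]:
    D=np.load(f"/tmp/{f}.npz"); W=cloud(D["d"],D["A"],D["K"])
    R=W[...,:2]-np.array([.483,-.311]); c,s=np.cos(np.radians(165.2)),np.sin(np.radians(165.2))
    X=R@np.array([c,s]);Y=R@np.array([s,-c])
    with np.errstate(invalid='ignore'):
        m=(abs(X)<.07)&(abs(Y)<.15)&(W[...,2]>.04)&(W[...,2]<.25)
    if m.any():
        i=np.argsort(abs(Y[m]))[:5]; print(f,m.sum(),np.c_[X[m],Y[m],W[m]][i].round(3).tolist())
E
```

```text
a_wrist 1918 [[-0.07, -0.029, 0.543, -0.357, 0.044], [-0.07, -0.029, 0.543, -0.357, 0.056], [-0.07, -0.03, 0.543, -0.358, 0.049], [-0.069, -0.032, 0.542, -0.359, 0.056], [-0.068, -0.032, 0.541, -0.359, 0.053]]
a_scene 830 [[-0.07, -0.024, 0.544, -0.352, 0.05], [-0.07, -0.026, 0.544, -0.353, 0.042], [-0.069, -0.027, 0.543, -0.355, 0.049], [-0.069, -0.028, 0.543, -0.356, 0.046], [-0.069, -0.029, 0.542, -0.357, 0.056]]
c_wrist 25742 [[-0.07, -0.027, 0.544, -0.355, 0.051], [-0.07, -0.027, 0.544, -0.355, 0.05], [-0.07, -0.027, 0.544, -0.355, 0.052], [-0.07, -0.027, 0.544, -0.355, 0.053], [-0.07, -0.027, 0.543, -0.355, 0.055]]
d_scene 1590 [[-0.07, -0.024, 0.544, -0.353, 0.047], [-0.069, -0.027, 0.543, -0.354, 0.054], [-0.069, -0.027, 0.543, -0.355, 0.049], [-0.07, -0.027, 0.544, -0.355, 0.046], [-0.068, -0.029, 0.542, -0.356, 0.062]]
```

Call:
{"fn": "move_arm", "kwargs": {"increments": [{"xyz": [0, 0, -8], "roll": 0, "grip": 60}, {"xyz": [0, 0, -40], "roll": 0, "grip": 60}, {"xyz": [0, 0, -40], "roll": 0, "grip": 60}, {"xyz": [0, 0, -40], "roll": 0, "grip": 60}, {"xyz": [0, 0, -40], "roll": 0, "grip": 60}]}}

```text
time_s: 13.5
position: [0.6052, -0.2077, 0.1972]
tcp_rot: [[-1.0, -0.026, -0.0], [-0.026, 1.0, 0.0], [0.0, 0.0, -1.0]]
force: [1.1, -0.5, 0.1]
opening: 0.599
grasp_force: 0.0
```

Call:
{"fn": "move_arm", "kwargs": {"increments": [{"xyz": [31.3, -25, 0], "roll": 0, "grip": 60}, {"xyz": [31.3, -25, 0], "roll": 0, "grip": 60}, {"xyz": [31.3, -25, 0], "roll": 0, "grip": 60}, {"xyz": [31.3, -25, 0], "roll": 0, "grip": 60}, {"xyz": [0, 0, 0], "roll": 0.0948, "grip": 60}]}}

```text
time_s: 13.92
position: [0.4781, -0.3153, 0.1959]
tcp_rot: [[-0.997, 0.075, -0.003], [0.075, 0.997, -0.002], [0.003, -0.002, -1.0]]
force: [0.6, 1.5, -0.1]
opening: 0.599
grasp_force: 0.0
```

Call:
{"fn": "move_arm", "kwargs": {"increments": [{"xyz": [0, 0, 20], "roll": 0.0948, "grip": 60}, {"xyz": [0, 0, 20], "roll": 0.0948, "grip": 60}, {"xyz": [0, 0, 10], "roll": 0, "grip": 60}, {"xyz": [0, 0, 0], "roll": 0, "grip": 60}, {"xyz": [0, 0, 0], "roll": 0, "grip": 60}]}}

```text
time_s: 14.33
position: [0.483, -0.3109, 0.1452]
tcp_rot: [[-0.967, 0.253, -0.001], [0.253, 0.967, 0.001], [0.001, 0.0, -1.0]]
force: [0.6, 0.2, 0.0]
opening: 0.598
grasp_force: 0.0
```

```bash
python3 look.py e wrist,scene relay,handle,lens; python3 ref.py e_wrist e_scene | grep -E "block|handle|rim|collar"; python3 - <<'E'
from h import *
for f in ["a_wrist","a_scene","e_scene","d_scene"]:
    D=np.load(f"/tmp/{f}.npz"); W=cloud(D["d"],D["A"],D["K"])
    R=W[...,:2]-np.array([.483,-.311]); c,s=np.cos(np.radians(165.2)),np.sin(np.radians(165.2))
    X=R@np.array([c,s]);Y=R@np.array([s,-c])
    with np.errstate(invalid='ignore'):
        m=(abs(X)<.05)&(abs(Y)<.15)&(W[...,2]>.04)&(W[...,2]<.12)
    if m.any():
        i=np.argsort(abs(Y[m]))[:3]; print(f,m.sum(),np.c_[X[m],Y[m],W[m]][i].round(3).tolist())
E
```

```text
wrist lens 0.67 npx 4785 zmax 0.0239 med [ 0.4849 -0.3123  0.0225] rect mm 488.2 -313.1 16.0 78.4 75.8
scene relay 0.71 npx 239 zmax 0.0547 med [ 0.725  -0.0578  0.0517] rect mm 726.6 -56.5 36.8 27.2 60.1
scene relay 0.61 npx 226 zmax 0.0646 med [ 0.5999 -0.2095  0.0624] rect mm 605.4 -208.9 27.5 35.7 85.5
scene relay 0.52 npx 331 zmax 0.0547 med [ 0.4258 -0.0606  0.0522] rect mm 428.0 -57.8 29.1 36.4 83.4
scene relay 0.36 npx 726 zmax 0.0241 med [ 0.5962 -0.2234  0.0129] rect mm 639.6 -207.4 84.0 143.1 90.0
scene handle 0.8 npx 641 zmax 0.0241 med [ 0.4658 -0.3107  0.0183] rect mm 458.2 -311.8 49.7 141.3 66.7
scene lens 0.91 npx 633 zmax 0.0241 med [ 0.468  -0.311   0.0199] rect mm 460.8 -298.3 48.3 140.2 83.8
14.5333 [ 0.48375625 -0.31146926  0.14642233] [[-0.9671, 0.2544, 0.0016], [0.2544, 0.9671, -0.0015], [-0.0019, -0.0011, -1.0]]
e_wrist block few
e_wrist collar few
e_wrist handle 1581 c 488.4 -313.1 sz 16.0 78.7 ang 75.8 z 0.0225 mean [ 486.3 -312.4]
e_wrist rim 2398 c 416.5 -294.7 sz 51.2 51.3 ang 30.8 z 0.0095 mean [ 416.9 -294.8]
e_scene block 141 c 604.3 -207.5 sz 54.3 48.0 ang 4.2 z 0.0228 mean [ 595.5 -211.5]
e_scene collar 16 c 686.3 -205.0 sz 27.3 7.4 ang 2.4 z 0.1682 mean [ 687.3 -205.3]
e_scene handle 171 c 489.1 -312.6 sz 17.8 79.7 ang 75.0 z 0.022 mean [ 486.4 -312.5]
e_scene rim 216 c 417.8 -293.5 sz 53.8 49.6 ang 25.1 z 0.0103 mean [ 417.5 -293.9]
a_wrist 993 [[-0.05, -0.099, 0.506, -0.419, 0.055], [-0.048, -0.099, 0.504, -0.419, 0.042], [-0.049, -0.099, 0.505, -0.419, 0.057]]
a_scene 405 [[-0.05, -0.102, 0.505, -0.422, 0.117], [-0.047, -0.103, 0.502, -0.423, 0.116], [-0.049, -0.104, 0.503, -0.424, 0.119]]
e_scene 405 [[-0.044, -0.103, 0.499, -0.422, 0.115], [-0.043, -0.105, 0.498, -0.424, 0.119], [-0.046, -0.106, 0.5, -0.425, 0.119]]
d_scene 414 [[-0.042, -0.104, 0.498, -0.422, 0.116], [-0.043, -0.105, 0.498, -0.424, 0.119], [-0.039, -0.106, 0.494, -0.423, 0.116]]
```

View pics/e_wrist.png

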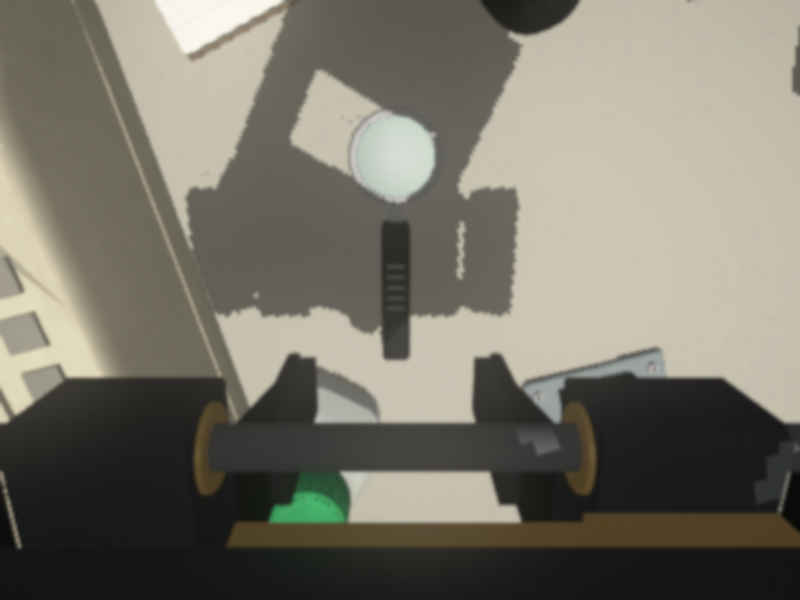

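The picture shows the handle running vertically at (397,220–355), centred between the open fingers, with the lens at (393,155). The cream machine's wall is about 10 mm clear of the gripper body. I'll descend and grip.

Call:
{"fn": "move_arm", "kwargs": {"increments": [{"xyz": [3, 0, 30], "roll": 0, "grip": 60}, {"xyz": [0, 0, 30], "roll": 0, "grip": 60}, {"xyz": [0, 0, 30], "roll": 0, "grip": 60}, {"xyz": [0, 0, 30], "roll": 0, "grip": 60}, {"xyz": [0, 0, 15], "roll": 0, "grip": 60}]}}

```text
time_s: 15.15
position: [0.4788, -0.3092, 0.0075]
tcp_rot: [[-0.967, 0.256, -0.003], [0.256, 0.967, 0.003], [0.004, 0.002, -1.0]]
force: [-0.2, 0.1, -0.3]
opening: 0.601
grasp_force: 0.0
```

Call:
{"fn": "move_arm", "kwargs": {"increments": [{"xyz": [0, 0, 3], "roll": 0, "grip": 60}, {"xyz": [0, 0, 2], "roll": 0, "grip": 60}, {"xyz": [0, 0, 0], "roll": 0, "grip": 60}]}}

```text
time_s: 15.4
position: [0.4806, -0.3108, 0.0058]
tcp_rot: [[-0.967, 0.256, 0.001], [0.256, 0.967, -0.001], [-0.001, -0.001, -1.0]]
force: [-0.9, -0.9, 0.5]
opening: 0.601
grasp_force: 0.0
```

Call:
{"fn": "move_arm", "kwargs": {"increments": [{"xyz": [0, 0, 1.5], "roll": 0, "grip": 60}, {"xyz": [0, 0, 0], "roll": 0, "grip": 0}, {"xyz": [0, 0, 0], "roll": 0, "grip": 0}, {"xyz": [0, 0, 0], "roll": 0, "grip": 0}, {"xyz": [0, 0, 0], "roll": 0, "grip": 0}]}}

```text
time_s: 15.82
position: [0.4803, -0.3106, 0.0045]
tcp_rot: [[-0.967, 0.256, 0.001], [0.256, 0.967, -0.001], [-0.001, -0.001, -1.0]]
force: [-0.0, 0.3, 0.0]
opening: 0.381
grasp_force: 0.0
```

Call:
{"fn": "move_arm", "kwargs": {"increments": [{"xyz": [0, 0, 0], "roll": 0, "grip": 0}, {"xyz": [0, 0, 0], "roll": 0, "grip": 0}, {"xyz": [0, 0, 0], "roll": 0, "grip": 0}, {"xyz": [0, 0, 0], "roll": 0, "grip": 0}, {"xyz": [0, 0, 0], "roll": 0, "grip": 0}]}}

```text
time_s: 16.23
position: [0.4801, -0.3103, 0.0039]
tcp_rot: [[-0.967, 0.256, 0.0], [0.256, 0.967, -0.0], [-0.0, 0.0, -1.0]]
force: [-0.2, -0.1, 1.4]
opening: 0.185
grasp_force: 30.0
```

Call:
{"fn": "move_arm", "kwargs": {"increments": [{"xyz": [0, 0, 0], "roll": 0, "grip": 0}, {"xyz": [0, 0, 0], "roll": 0, "grip": 0}]}}

```text
time_s: 16.4
position: [0.4801, -0.3103, 0.0039]
tcp_rot: [[-0.967, 0.256, 0.0], [0.256, 0.967, 0.0], [-0.0, 0.0, -1.0]]
force: [-0.4, 0.9, 1.7]
opening: 0.184
grasp_force: 30.0
```

Call:
{"fn": "move_arm", "kwargs": {"increments": [{"xyz": [0, 0, -4], "roll": 0, "grip": 0}, {"xyz": [0, 0, -8], "roll": 0, "grip": 0}, {"xyz": [0, 0, -15], "roll": 0, "grip": 0}, {"xyz": [0, 0, -20], "roll": 0, "grip": 0}, {"xyz": [0, 0, -25], "roll": 0, "grip": 0}]}}

```text
time_s: 16.82
position: [0.4792, -0.3096, 0.0758]
tcp_rot: [[-0.967, 0.256, -0.002], [0.256, 0.967, 0.002], [0.003, 0.001, -1.0]]
force: [-0.1, -0.4, -1.2]
opening: 0.183
grasp_force: 30.0
```

Call:
{"fn": "move_arm", "kwargs": {"increments": [{"xyz": [0, 0, -30], "roll": 0, "grip": 0}, {"xyz": [0, 0, -30], "roll": 0, "grip": 0}, {"xyz": [0, 0, -30], "roll": 0, "grip": 0}, {"xyz": [0, 0, -30], "roll": 0, "grip": 0}, {"xyz": [0, 0, -30], "roll": 0, "grip": 0}]}}

```text
time_s: 17.23
position: [0.4796, -0.31, 0.2278]
tcp_rot: [[-0.967, 0.256, -0.0], [0.256, 0.967, -0.0], [0.0, -0.0, -1.0]]
force: [-0.2, 0.1, -0.5]
opening: 0.181
grasp_force: 30.0
```

Call:
{"fn": "move_arm", "kwargs": {"increments": [{"xyz": [0, 0, -20], "roll": 0, "grip": 0}, {"xyz": [0, 0, -15], "roll": 0, "grip": 0}, {"xyz": [0, 0, -8], "roll": 0, "grip": 0}, {"xyz": [0, 0, 0], "roll": 0.06, "grip": 0}, {"xyz": [0, 0, 0], "roll": 0.1, "grip": 0}]}}

```text
time_s: 17.65
position: [0.4799, -0.3102, 0.2695]
tcp_rot: [[-0.912, 0.41, 0.001], [0.41, 0.912, -0.001], [-0.001, -0.0, -1.0]]
force: [-0.9, -0.0, -0.4]
opening: 0.18
grasp_force: 30.0
```

Call:
{"fn": "move_arm", "kwargs": {"increments": [{"xyz": [0, 0, 0], "roll": 0.12, "grip": 0}, {"xyz": [0, 0, 0], "roll": 0.12, "grip": 0}, {"xyz": [0, 0, 0], "roll": 0.12, "grip": 0}, {"xyz": [0, 0, 0], "roll": 0.12, "grip": 0}, {"xyz": [0, 0, 0], "roll": 0.12, "grip": 0}]}}

```text
time_s: 18.07
position: [0.4795, -0.3098, 0.2682]
tcp_rot: [[-0.519, 0.855, -0.001], [0.855, 0.519, 0.001], [0.002, -0.001, -1.0]]
force: [0.4, -0.4, -0.4]
opening: 0.179
grasp_force: 30.0
```

Call:
{"fn": "move_arm", "kwargs": {"increments": [{"xyz": [0, 0, 0], "roll": 0.12, "grip": 0}, {"xyz": [0, 0, 0], "roll": 0.12, "grip": 0}, {"xyz": [0, 0, 0], "roll": 0.12, "grip": 0}, {"xyz": [0, 0, 0], "roll": 0.12, "grip": 0}, {"xyz": [0, 0, 0], "roll": 0.12, "grip": 0}]}}

```text
time_s: 18.48
position: [0.4795, -0.3098, 0.2682]
tcp_rot: [[0.054, 0.999, -0.001], [0.999, -0.054, 0.001], [0.001, -0.002, -1.0]]
force: [-0.6, -0.4, -0.9]
opening: 0.182
grasp_force: 30.0
```

Call:
{"fn": "move_arm", "kwargs": {"increments": [{"xyz": [0, 0, 0], "roll": 0.12, "grip": 0}, {"xyz": [0, 0, 0], "roll": 0.12, "grip": 0}, {"xyz": [0, 0, 0], "roll": 0.12, "grip": 0}, {"xyz": [0, 0, 0], "roll": 0.08, "grip": 0}, {"xyz": [0, 0, 0], "roll": 0.04, "grip": 0}]}}

```text
time_s: 18.9
position: [0.4795, -0.3099, 0.2682]
tcp_rot: [[0.507, 0.862, -0.001], [0.862, -0.507, 0.001], [0.0, -0.002, -1.0]]
force: [0.9, 0.1, 0.8]
opening: 0.178
grasp_force: 30.0
```

Call:
{"fn": "move_arm", "kwargs": {"increments": [{"xyz": [0, 0, 0], "roll": 0, "grip": 0}, {"xyz": [0, 0, 0], "roll": 0, "grip": 0}, {"xyz": [0, 0, 0], "roll": 0, "grip": 0}]}}

```text
time_s: 19.15
position: [0.4798, -0.3101, 0.2685]
tcp_rot: [[0.503, 0.864, -0.001], [0.864, -0.503, 0.001], [0.0, -0.001, -1.0]]
force: [-1.0, 0.1, -0.7]
opening: 0.179
grasp_force: 30.0
```

```bash
python3 look.py f wrist,scene,side relay,lens,pointer,socket; python3 - <<'E'
from h import *
s=bot.read_state(); print(s["joint_positions"].round(1),s["force"].round(1),s["opening"])
a=[cv2.resize(cv2.imread(f"pics/f_{c}.png"),(400,300)) for c in ["wrist","scene","side"]]
cv2.imwrite("pics/f_all.png",np.vstack([np.hstack(a[:2]),np.hstack([a[2],a[2]*0])]))
E
```

```text
wrist relay 0.74 npx 1049 zmax 0.0641 med [ 0.6031 -0.211   0.0627] rect mm 605.5 -209.4 33.9 25.9 1.8
wrist lens 0.81 npx 14212 zmax 0.2879 med [ 0.4983 -0.274   0.2775] rect mm 495.1 -290.8 133.2 50.6 63.3
wrist socket 0.64 npx 4607 zmax 0.0234 med [ 0.6136 -0.2302  0.0073] rect mm 622.9 -237.6 75.2 164.1 59.8
scene relay 0.79 npx 321 zmax 0.0547 med [ 0.424  -0.0622  0.052 ] rect mm 427.8 -60.2 25.5 34.6 81.0
scene relay 0.65 npx 192 zmax 0.0649 med [ 0.6017 -0.2102  0.062 ] rect mm 603.5 -210.1 31.5 22.4 4.8
scene relay 0.46 npx 203 zmax 0.0553 med [ 0.724  -0.0594  0.0525] rect mm 729.5 -55.6 38.7 29.5 52.0
scene lens 0.77 npx 458 zmax 0.2882 med [ 0.4648 -0.3278  0.2823] rect mm 483.9 -289.9 138.4 48.4 51.5
scene socket 0.97 npx 965 zmax 0.1505 med [ 0.6397 -0.2075  0.024 ] rect mm 637.3 -209.1 49.9 121.8 86.4
side relay 0.74 npx 228 zmax 0.0529 med [ 0.4253 -0.0664  0.0504] rect mm 427.4 -60.0 28.5 34.2 77.2
side relay 0.71 npx 230 zmax 0.0628 med [ 0.6016 -0.2119  0.0608] rect mm 604.2 -208.9 34.5 27.7 3.2
side relay 0.52 npx 140 zmax 0.0533 med [ 0.7213 -0.0617  0.0508] rect mm 724.2 -57.5 36.9 22.8 50.8
side lens 0.51 npx 326 zmax 0.288 med [ 0.4676 -0.3259  0.286 ] rect mm 471.1 -320.1 76.1 26.9 66.7
side pointer 0.42 npx 35 zmax 0.1642 med [ 0.6866 -0.2068  0.1624] rect mm 689.5 -204.6 18.7 16.4 45.5
side socket 0.73 npx 885 zmax 0.172 med [ 0.648  -0.2088  0.0216] rect mm 755.1 -131.1 407.4 81.3 29.7
19.65 [ 0.48007894 -0.31033851  0.26885736] [[0.5036, 0.864, 0.0], [0.864, -0.5036, -0.0], [0.0, 0.0, -1.0]]
[-44.1  23.2  86.7   0.   70.1 -13.8] [-0.1  0.4 -1.5] 0.1830334500611094
```

View pics/f_all.png

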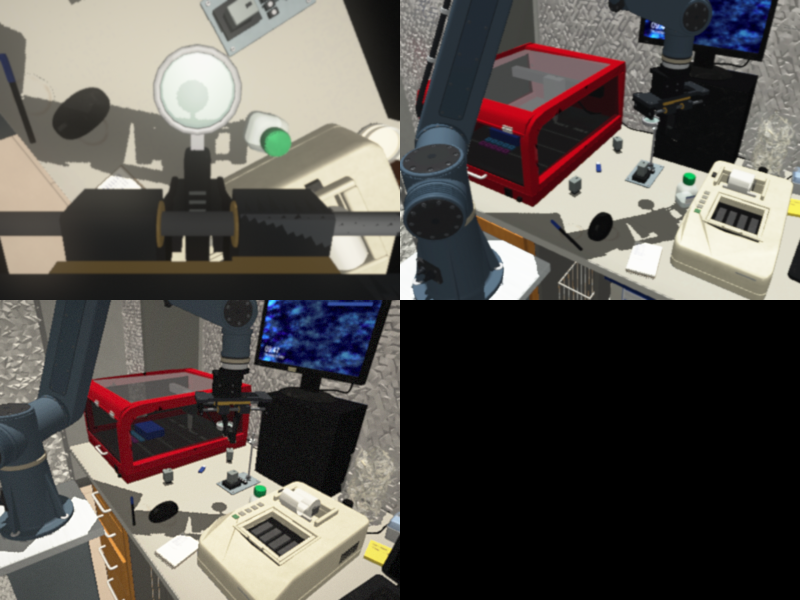

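The loupe is held at the handle with the lens in view at (197,90) in the wrist quadrant, and the relay sits seated on the board. Next I'll measure the level and the lens offset.

```bash
cat > lens.py <<'E'
import sys
from h import *
f=sys.argv[1]; s=bot.read_state(); Rt=np.array(s["tcp_rot"]); p0=np.array(s["position"]); print("tcp",p0.round(4),"t",s["time_s"])
for c in sys.argv[2].split(","):
    D=np.load(f"/tmp/{f}_{c}.npz"); W=cloud(D["d"],D["A"],D["K"]); L=(W-p0)@Rt  # tool coords
    with np.errstate(invalid='ignore'):
        r=np.hypot(L[...,0]-.065,L[...,1])
        rim=L[(r<.034)&(abs(L[...,2]+.005)<.02)]
        han=L[(L[...,0]>.012)&(L[...,0]<.032)&(abs(L[...,1])<.013)&(abs(L[...,2]+.018)<.008)]
    for n,p in (("rim",rim),("handle",han)):
        if len(p)<10: print(c,n,len(p)); continue
        x0,x1=np.percentile(p,1,0),np.percentile(p,99,0)
        (cc,rad)=cv2.minEnclosingCircle((p[:,:2]*1000).astype(np.float32))
        G=np.c_[p[:,:2],np.ones(len(p))]; k=np.ones(len(p),bool)
        for _ in range(5):
            q=np.linalg.lstsq(G[k],p[k,2],rcond=None)[0]; e=abs(p[:,2]-G@q); k=e<max(.0015,1.5*np.median(e))
        print(c,n,len(p),"circ",np.round(cc,1),round(rad,1),"slope deg x,y",np.degrees(q[:2]).round(2),"z@65",(q@[.065,0,1]).round(4),"z med",np.median(p[:,2]).round(4),"pct",np.percentile(p[:,2],[2,20,80]).round(4),"ext",x0[:2].round(4),x1[:2].round(4))
E
python3 lens.py f wrist,scene,side
```

```text
tcp [ 0.4801 -0.3103  0.2689] t 19.9
wrist rim 10603 circ [61.   0.6] 30.0 slope deg x,y [0.25 0.05] z@65 -0.0042 z med -0.0047 pct [-0.0092 -0.0078 -0.0037] ext [ 0.0343 -0.0228] [0.0892 0.0244]
wrist handle 1433 circ [20.7  0.7] 11.4 slope deg x,y [ 2.04 -0.28] z@65 -0.0166 z med -0.0181 pct [-0.0196 -0.0188 -0.017 ] ext [ 0.0122 -0.0067] [0.0305 0.0085]
scene rim 223 circ [61.6  0.8] 29.5 slope deg x,y [ 0.4  -1.37] z@65 -0.0044 z med -0.0047 pct [-0.0097 -0.0072 -0.0023] ext [ 0.036  -0.0248] [0.0882 0.0241]
scene handle 14 circ [25.7 -4.7] 6.7 slope deg x,y [ 24.61 -35.61] z@65 -0.004 z med -0.0153 pct [-0.0185 -0.0177 -0.0123] ext [ 0.0206 -0.0088] [ 0.0308 -0.0011]
side rim 107 circ [64.1 -1.8] 26.5 slope deg x,y [ 1.22 -0.92] z@65 -0.0037 z med -0.0037 pct [-0.0079 -0.0068 -0.0023] ext [ 0.043 -0.025] [0.0877 0.0213]
side handle 11 circ [19.3  3.5] 6.8 slope deg x,y [-0.47  6.32] z@65 -0.018 z med -0.0172 pct [-0.0182 -0.0177 -0.0169] ext [ 0.0129 -0.0018] [0.0258 0.0061]
```

Call:
{"fn": "move_arm", "kwargs": {"increments": [{"xyz": [10, 6.6, 0], "roll": 0, "grip": 0}, {"xyz": [20, 13.2, 0], "roll": 0, "grip": 0}, {"xyz": [25.8, 17.2, 0], "roll": 0, "grip": 0}, {"xyz": [20, 13.2, 0], "roll": 0, "grip": 0}, {"xyz": [10, 6.6, 0], "roll": 0, "grip": 0}]}}

```text
time_s: 20.32
position: [0.5754, -0.263, 0.2688]
tcp_rot: [[0.502, 0.865, 0.002], [0.865, -0.502, 0.0], [0.001, 0.002, -1.0]]
force: [0.6, -0.6, -0.9]
opening: 0.181
grasp_force: 30.0
```

Call:
{"fn": "move_arm", "kwargs": {"increments": [{"xyz": [0, 0, 10], "roll": 0, "grip": 0}, {"xyz": [0, 0, 20], "roll": 0, "grip": 0}, {"xyz": [0, 0, 25], "roll": 0, "grip": 0}, {"xyz": [0, 0, 25], "roll": 0, "grip": 0}, {"xyz": [0, 0, 20], "roll": 0, "grip": 0}]}}

```text
time_s: 20.73
position: [0.5702, -0.2647, 0.1664]
tcp_rot: [[0.504, 0.864, -0.003], [0.864, -0.504, 0.001], [-0.001, -0.003, -1.0]]
force: [0.2, 0.4, -1.7]
opening: 0.181
grasp_force: 30.0
```

Call:
{"fn": "move_arm", "kwargs": {"increments": [{"xyz": [0, 0, 8], "roll": 0, "grip": 0}, {"xyz": [0, 0, 0], "roll": 0, "grip": 0}, {"xyz": [0, 0, 0], "roll": 0, "grip": 0}, {"xyz": [0, 0, 0], "roll": 0, "grip": 0}, {"xyz": [0, 0, 0], "roll": 0, "grip": 0}]}}

```text
time_s: 21.15
position: [0.5732, -0.2656, 0.1626]
tcp_rot: [[0.504, 0.864, 0.003], [0.864, -0.504, -0.002], [-0.0, 0.003, -1.0]]
force: [0.2, -0.6, -0.8]
opening: 0.184
grasp_force: 30.0
```

```bash
python3 look.py g wrist,scene,side lens,relay,pointer; python3 lens.py g wrist,scene,side; python3 ref.py g_wrist g_scene g_side|grep -E "tip|collar"
python3 - <<'E'
from h import *
ims=[]
for c,(y,x) in [("wrist",(0,0)),("scene",(0,0)),("side",(0,0))]:
    D=np.load(f"/tmp/g_{c}.npz"); im=D["im"][...,::-1]
    u,v=pix(D["A"],D["K"],[.63,-.21,.12]).astype(int)
    h=150 if c=="wrist" else 70
    y0=np.clip(v-h*3//4,0,384-h*3//2);x0=np.clip(u-h,0,512-2*h)
    ims.append(cv2.resize(im[y0:y0+h*3//2,x0:x0+2*h],(400,300),interpolation=cv2.INTER_CUBIC))
cv2.imwrite("pics/g_all.png",np.vstack([np.hstack(ims[:2]),np.hstack([ims[2],ims[2]*0])]))
E
```

```text
wrist lens 0.67 npx 14151 zmax 0.1819 med [ 0.592  -0.2289  0.1715] rect mm 582.4 -243.1 134.1 50.8 53.9
wrist relay 0.63 npx 72 zmax 0.0206 med [ 0.4433 -0.0728  0.0177] rect mm 443.1 -71.4 10.5 4.5 50.0
wrist pointer 0.74 npx 1250 zmax 0.1662 med [ 0.6875 -0.2083  0.1647] rect mm 686.8 -206.4 12.6 26.6 71.4
scene lens 0.63 npx 275 zmax 0.1816 med [ 0.5566 -0.2892  0.1791] rect mm 570.5 -267.1 91.7 16.9 61.1
scene relay 0.87 npx 326 zmax 0.0546 med [ 0.4256 -0.0606  0.0521] rect mm 428.9 -59.0 26.4 36.8 78.7
scene relay 0.8 npx 234 zmax 0.0652 med [ 0.6009 -0.2094  0.0617] rect mm 605.2 -209.0 25.0 38.7 86.6
scene relay 0.78 npx 180 zmax 0.055 med [ 0.7223 -0.0587  0.0521] rect mm 725.1 -56.9 33.0 25.0 57.8
scene relay 0.69 npx 400 zmax 0.2356 med [ 0.5553 -0.2831  0.1797] rect mm 543.2 -247.0 89.5 100.5 52.8
side lens 0.6 npx 258 zmax 0.1841 med [ 0.5595 -0.2818  0.1785] rect mm 564.7 -276.9 72.5 28.0 72.6
side relay 0.76 npx 206 zmax 0.0625 med [ 0.6004 -0.2119  0.0606] rect mm 603.2 -210.5 24.4 34.3 85.3
side relay 0.69 npx 221 zmax 0.1797 med [ 0.5573 -0.2887  0.1784] rect mm 55
[... 867 characters left out ...]
581 c 687.0 -205.8 sz 14.0 27.3 ang 71.8 z 0.164 mean [ 686.9 -207. ]
   tip [ 0.673  -0.2051  0.1594]
   tip [ 0.6731 -0.2071  0.1594]
   tip [ 0.6731 -0.2059  0.1606]
   tip [ 0.6732 -0.2043  0.1598]
   tip [ 0.6732 -0.2081  0.1592]
   tip [ 0.6732 -0.2084  0.1613]
   tip [ 0.6732 -0.2051  0.1612]
   tip [ 0.6733 -0.2053  0.1596]
g_scene collar few
g_side collar 74 c 688.9 -206.5 sz 14.8 21.9 ang 60.7 z 0.1523 mean [ 689.1 -207.3]
   tip [ 0.6762 -0.2066  0.1577]
   tip [ 0.6782 -0.2044  0.1594]
   tip [ 0.6806 -0.2054  0.1622]
   tip [ 0.6813 -0.2052  0.1589]
   tip [ 0.6815 -0.2055  0.1559]
   tip [ 0.6832 -0.2071  0.1591]
   tip [ 0.6834 -0.2061  0.1648]
   tip [ 0.6839 -0.2021  0.1631]
```

View pics/g_all.png

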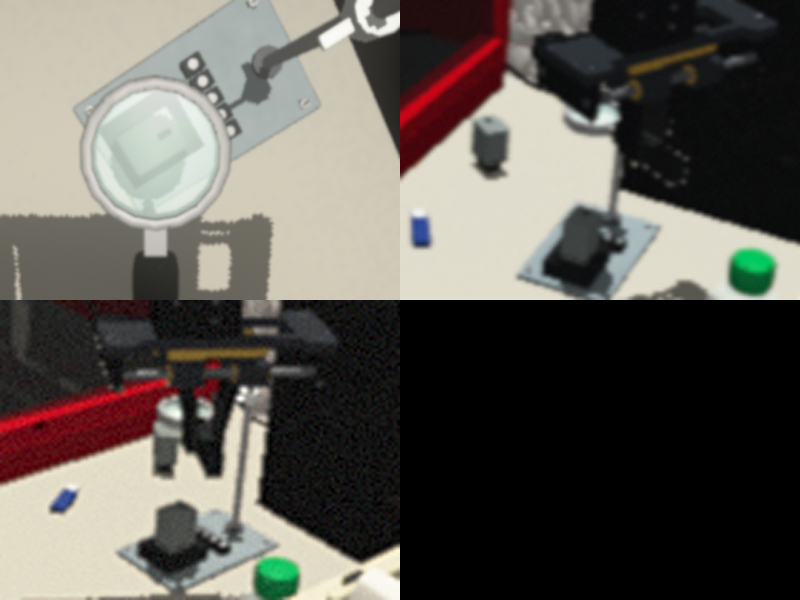

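The wrist view shows the lens centred over the relay at (150,150) with the pointer clear of it. I'll fix the pointer height more exactly, then drop the last few mm.

```bash
python3 - <<'E'
from h import *
for f in ["a_wrist","g_wrist","a_scene","g_side"]:
    D=np.load(f"/tmp/{f}.npz"); W=cloud(D["d"],D["A"],D["K"])
    r=np.hypot(W[...,0]-.6932,W[...,1]+.206); z=W[...,2]
    with np.errstate(invalid='ignore'):
        P=z[(W[...,0]>.6735)&(W[...,0]<.682)&(abs(W[...,1]+.2064)<.004)&(z>.1)&(z<.18)]
        C=z[(r<.0085)&(z>.145)&(z<.18)]
        T=z[(r<.004)&(z>.18)&(z<.2)]; B=z[(r>.2)&(abs(z)<.003)]; H=z[(abs(W[...,0]-.6053)<.012)&(abs(W[...,1]+.2085)<.008)&(z>.05)&(z<.075)]
    for n,q in zip(["ptr","collar","posttop","bench","relaytop"],[P,C,T,B,H]): print(f,n,len(q),np.percentile(q,[10,25,50,75,90]).round(4) if len(q) else "")
s=bot.read_state();print(s["position"])
E
```

```text
a_wrist ptr 34 [0.1588 0.1595 0.1602 0.1606 0.1611]
a_wrist collar 146 [0.1638 0.1644 0.1652 0.1659 0.1691]
a_wrist posttop 53 [0.1851 0.1891 0.1902 0.1911 0.1916]
a_wrist bench 32389 [-0.0007 -0.0001  0.0006  0.0013  0.0019]
a_wrist relaytop 0 
g_wrist ptr 244 [0.1594 0.16   0.1604 0.1609 0.1613]
g_wrist collar 857 [0.1639 0.1646 0.1654 0.1673 0.1747]
g_wrist posttop 57 [0.1808 0.182  0.1838 0.1855 0.1868]
g_wrist bench 40836 [-0.0002  0.0002  0.0007  0.0012  0.0016]
g_wrist relaytop 0 
a_scene ptr 4 [0.158  0.1586 0.1589 0.1591 0.1593]
a_scene collar 41 [0.1504 0.157  0.1634 0.1688 0.1739]
a_scene posttop 12 [0.1818 0.1842 0.1858 0.1895 0.1913]
a_scene bench 26338 [-0.0014 -0.0006  0.0004  0.0013  0.002 ]
a_scene relaytop 0 
g_side ptr 5 [0.1566 0.1577 0.1589 0.1594 0.161 ]
g_side collar 27 [0.1477 0.1531 0.1592 0.1639 0.1655]
g_side posttop 0 
g_side bench 21623 [-0.002  -0.0014 -0.0007  0.      0.0007]
g_side relaytop 25 [0.0605 0.0607 0.0616 0.0622 0.0625]
[ 0.5723359  -0.26479528  0.16080555]
```

Call:
{"fn": "move_arm", "kwargs": {"increments": [{"xyz": [0, 0, 2], "roll": 0, "grip": 0}, {"xyz": [0, 0, 2], "roll": 0, "grip": 0}, {"xyz": [0, 0, 0], "roll": 0, "grip": 0}, {"xyz": [0, 0, 0], "roll": 0, "grip": 0}, {"xyz": [0, 0, 0], "roll": 0, "grip": 0}]}}

```text
time_s: 22.17
position: [0.5723, -0.2648, 0.1567]
tcp_rot: [[0.504, 0.864, -0.0], [0.864, -0.504, 0.0], [0.0, -0.0, -1.0]]
force: [-0.0, -0.6, -1.5]
opening: 0.18
grasp_force: 30.0
```

Call:
{"fn": "move_arm", "kwargs": {"increments": [{"xyz": [0, 0, 0], "roll": 0, "grip": 0}, {"xyz": [0, 0, 0], "roll": 0, "grip": 0}, {"xyz": [0, 0, 0], "roll": 0, "grip": 0}, {"xyz": [0, 0, 0], "roll": 0, "grip": 0}, {"xyz": [0, 0, 0], "roll": 0, "grip": 0}]}}

```text
time_s: 22.58
position: [0.5724, -0.2648, 0.1569]
tcp_rot: [[0.504, 0.864, 0.0], [0.864, -0.504, -0.0], [0.0, 0.0, -1.0]]
force: [-0.7, 0.7, -1.1]
opening: 0.178
grasp_force: 30.0
```

```bash
python3 look.py i wrist,scene relay; python3 lens.py i wrist,scene; python3 - <<'E'
from h import *
D=np.load("/tmp/i_wrist.npz"); W=cloud(D["d"],D["A"],D["K"]); z=W[...,2]; c=np.array([.6052,-.2084])
r=np.hypot(W[...,0]-c[0],W[...,1]-c[1])
with np.errstate(invalid='ignore'):
    q=W[(r>.0215)&(r<.027)&(z>.14)&(z<.18)]; P=z[(W[...,0]>.6735)&(W[...,0]<.682)&(abs(W[...,1]+.2064)<.004)&(z>.1)&(z<.18)]
    o=W[(r<.030)&(z>.155)&(z<.175)&((W[...,0]-c[0])*.5+(W[...,1]-c[1])*.864>-.02)]
# outer edge circle fit
a=np.degrees(np.arctan2(o[:,1]-c[1],o[:,0]-c[0])).round(-1); E=[]
for t in set(a):
    s=o[a==t]; E.append(s[np.argsort(np.hypot(*(s[:,:2]-c).T))[-2],:2])
E=np.array(E); x=np.linalg.lstsq(np.c_[2*E,np.ones(len(E))],(E**2).sum(1),rcond=None)[0]
print("rim centre",x[:2].round(4),"R",np.sqrt(x[2]+x[0]**2+x[1]**2).round(4),"rim top",np.percentile(q[:,2],[50,75,90]).round(4),"ptr",np.median(P).round(4),bot.read_state()["position"])
E
```

```text
scene relay 0.71 npx 301 zmax 0.055 med [ 0.4242 -0.0615  0.0519] rect mm 426.8 -58.6 29.6 33.5 80.0
scene relay 0.52 npx 220 zmax 0.0551 med [ 0.7246 -0.0578  0.0518] rect mm 729.2 -54.0 42.5 28.5 50.2
scene relay 0.49 npx 209 zmax 0.065 med [ 0.5986 -0.2099  0.0615] rect mm 604.2 -208.1 25.7 33.9 89.8
22.6833 [ 0.57236179 -0.26484868  0.15686905] [[0.5036, 0.8639, 0.0001], [0.8639, -0.5036, -0.0], [0.0, 0.0001, -1.0]]
tcp [ 0.5724 -0.2648  0.1569] t 22.7833
wrist rim 10606 circ [60.9  1.2] 30.0 slope deg x,y [0.17 0.06] z@65 -0.0045 z med -0.005 pct [-0.0097 -0.0081 -0.0041] ext [ 0.0343 -0.0224] [0.0891 0.0248]
wrist handle 1445 circ [20.7  1.6] 11.4 slope deg x,y [ 2.06 -0.12] z@65 -0.017 z med -0.0185 pct [-0.0199 -0.0191 -0.0173] ext [ 0.0122 -0.0064] [0.0305 0.0089]
scene rim 143 circ [61.6  1. ] 28.9 slope deg x,y [ 2.47 -0.46] z@65 -0.0045 z med -0.0045 pct [-0.01   -0.0073 -0.0022] ext [ 0.0347 -0.0258] [0.0831 0.025 ]
scene handle 9
rim centre [ 0.6068 -0.2079] R 0.0249 rim top [0.1652 0.1658 0.1663] ptr 0.1606 [ 0.57237001 -0.26483346  0.1568807 ]
```

```bash
python3 -c "
from rig import bot
print(bot.hand_in())"
```

```text
the job is handed in; nothing more can be done
None
```

I plugged the relay fully home in the socket and let go of it. The loupe is now held level over it in the gripper, lens centred to about 1.5 mm and at the pointer's height (about 159 mm), and the job is handed in at about 23 s.

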